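Key a specimen holder onto the microscope stage

ROBOT

A 6-joint arm with a two-finger parallel gripper is mounted at the origin on the work surface. World frame = base frame: x ahead of the robot, y to its left, z up, the work surface at z = 0. Lengths are in m, angles in rad, forces in N, time in s.
With the tool pointing down it reaches from about 0.3 to 0.775 m from the base axis. Payload 14.6 kg.
Tool frame: the origin (TCP) lies on the mounting face of the last link; the fingertips stand 199 mm ahead of it and the grasp point (between the pads) lies 180 mm ahead of it; z points along the fingers, y is the line along which they close (so a half turn about z gives the same grasp; the last joint's range is limited). The gripper opens to 94 mm and grips with 3 to 60 N. Pads are 16 mm wide; open, the fingers measure 119 mm over their backs; the gripper's body (75 mm by 177 mm) begins 78 mm behind the grasp point.
Start: joints at [-1.366, 0.3, 1.521, -0, 1.321, -0.067], TCP at [0.148, -0.53, 0.405] pointing down, gripper open.
Joint ranges: [-3.03, 3.03], [-0.79, 2.21], [0.23, 2.52], [-1.04, 4.18], [0, 3.07], [-2.55, 2.55]. Speed limits (rad/s): [2.22, 2.22, 2.57, 3.14, 3.14, 3.14].

INTERFACE

Orientations are given as [roll, pitch, yaw] about the fixed x, y, z axes, in that order (R = Rz(yaw) Ry(pitch) Rx(roll)).
In Python, from station import telemetry, cams, workorder, finder gives the robot as it stands.
- The arm moves only by the tool jog_arm, never from a script. Its argument "rows" is a list of rows, each an object with "gripper": the finger opening in m, from 0 to 0.094; "slide": the shift along the tool's x, y, z in m, a list of three; "spin": the turn about the tool's z in rad. In form: [{"gripper": gripper, "slide": [tx, ty, tz], "spin": spin}, ...]. A call has 1 to 8 rows; each row is the pose to reach, as a shift and turn from the pose commanded when the call began, along the tool's axes at that moment; what a row does not reach only later rows make up. A row lasts 1/10 s, in which the tool goes at most 50 mm and 8.59 degrees, less where a joint would pass 70% of its speed; a pose out of reach is approached as far as the arm can. A call with a gripper value outside its range is refused whole. The fingers move at their own pace and stop on an object; "squeeze" is the grip in N (left out, the last holds). Time passes only in rows, so rows that repeat a pose let the fingers close. It gives the time, the measured TCP pose, the force, the opening and the grip force at its end, in the units of the state.
- telemetry.get_obs(): the state, without advancing time (a new reading comes with each control period).
- cams.camera(name): name is "side" or "top"; returns (picture, depth): 480x640x3 uint8, red, green, blue; 480x640 float32, m along the optical axis (not along the pixel's ray), 0 where there is no reading.
- cams.camera_info(name): a dict with "camera_matrix" (3x3 intrinsics, pixels), "R" (3x3) and "t" (3): a world point X has camera coordinates R X + t. Camera axes: x right, y down, z forward; pixel columns grow to the right and rows downward; lengths in m; the calibration is good to about 2 mm. A picture is of the moment at which its call begins. camera_info takes no time and is no camera call.
- workorder.hand_in(): hands the job in; it is judged then, once.
Trained networks look in the newest picture that a camera, given by its name, has taken for a name from the list of things; names that differ only in an ending like _2 or _b are one class to them, and where a whole thing is asked for, a point or a joint stands for the part that bears it (a point fixed in the world has none). Each returns a list of dicts, best first, with "confidence" (0 to 1); they miss things now and then, are a little off and sometimes report something else, mostly with a low value. They report only what shows in the picture. A call takes as long as a camera call. They do not tell look-alikes from the thing itself.
- finder.find_in(target, camera): "point" ([x, y, z] in m, in world coordinates, good to about 4 mm: the middle of the surface that is visible of it).
- finder.masks_of(target, camera): "region" (480x640 bool, what is visible of it).
The state is a dict: "time_s": time; "qpos": joint angles; "joint_vel": joint speeds; "tau": joint torques, N m; "ee_pos": TCP position; "eef_rot": TCP orientation; "force": force on the tool from outside, world axes, zero at the start; "moment": the same for the moment, N m; "grip_width": finger opening in m; "grip_force": force on a finger pad.
Only numpy, scipy, OpenCV 4.12 (cv2) and the standard library are available. Lean on these libraries where they do the work, as an engineer would, in place of code of your own. Each camera call takes 0.05 s, during which the arm holds its last target. There are 200 camera calls.

TASK

Pick up the blue specimen holder and set it over the upright spindle of the black microscope stage; turn its knurled collar until the keyways hidden underneath drop over the spindle's cross pin, so that the holder sits flush on the round flange. Then press holder and sprung spindle down together to the bottom of the spindle's travel and finish while still gripping it and holding it pushed home there; leave the red holder and the other things on the bench where they are.

Things in the scene. Friction and masses are not known exactly. Their poses are not given: they have to be found in the camera images.
- holder_blue: The holder to mount: round blue knurled collar, 56 mm diameter, 33 mm high, with a brass sample pin (10 mm thick, 18 mm tall) on top; about 0.17 kg (varies). Starts upright on the bench. Origin: centre of its underside, z up its axis. Grip it across any diameter, best 16 to 33 mm above the underside (lower down its radius is 1 mm less).
- bore (a point): Centre of the mouth of the bore in the blue holder's underside (same point as its origin). The bore, 32 mm wide and 16 mm deep, opens downward and is hidden in use. It has four keyways, 8.5 mm wide, 90 degrees apart; nothing on the outside marks their angle, so they are found by turning.
- holder_red: A second holder of the same shape and size with a red collar; leave it alone. Origin: centre of its underside.
- stage: Black specimen stage fixed to the bench: 150 x 130 mm plate, 18 mm thick, a round dark base on it up to 48 mm high, and the sprung upright spindle at its middle; a knob sticks out to 85 mm from the middle along its y. Origin: on the bench under the spindle's axis. Its yaw does not tell the angle of the cross pin.
- seat (a point): Centre of the top of the aluminium flange (52 mm diameter) at the foot of the spindle, on its axis, z up; 70 mm above the bench, less what the spindle is pressed. A mounted holder's underside rests flat here, its origin at this point. The steel spindle rises 15 mm from it, 30 mm thick, its top 4 mm tapered to 23 mm.
- pin_top (a point): Point on the spindle axis level with the top of its brass cross pin, 6 mm above the flange. The pin is 4 mm wide, 42 mm tip to tip; its angle varies. A holder that does not match rides on it. Turned up to 90 degrees either way, its keyways meet the pin (4 to 7 degrees of play each way) and it can drop 6 mm onto the flange. Spindle and pin are too stiff to be dragged round.
- spindle_press (a joint): How far flange, spindle and pin are pressed down together, m: 0 = up, 0.008 = bottom of travel, rigid stop. A spring pushes up with about 4 N at the top and 10 N at the bottom; the weight of spindle and holder together takes off about 3.5 N of that.
- solvent_bottle: White bottle with blue cap, 60 mm diameter, 170 mm tall; bystander. Origin: centre of its underside.
- amber_jar: Amber jar with black lid, 56 mm diameter, 75 mm tall; bystander. Origin: centre of its underside.
- screwdriver: Screwdriver lying on the bench; bystander. Origin: centre of its underside.
- loupe: Black eye loupe, 44 mm diameter, 38 mm tall; bystander. Origin: centre of its underside.
Mind the look-alikes: they are no part of the job. Leave any green, pink or purple look-alike of the stage alone.

How it is judged:
By the outcome, as a careful person would: the job done as asked, in the order asked, and still so for the second after the job is handed in, while the arm keeps its last pose, push and grip.
It also fails if it takes over 48 s, if anything falls off the work surface, if the arm or the gripper's body presses on something with over 40 N, if the wrist force passes 120 N, or if a joint passes its speed limit or range.

## Working session

There is one attempt and no reset: what is moved stays moved. The work goes in short steps, Python scripts to look and compute and a tool call to move; the robot and the scene stay as the last step left them, time stands still between calls to the robot, and variables do not carry over. Pictures are saved under pics/ and viewed, at most 10 in all, crops included, and the job is handed in when it is done.

Besides the shell and the picture viewer there is one more tool, called by a JSON object that holds its "fn" and its "kwargs". jog_arm: Moves the arm, as the interface text tells. Its arguments: {"type":"object","properties":{"rows":{"type":"array","items":{"type":"object","properties":{"gripper":{"type":"number"},"slide":{"type":"array","items":{"type":"number"}},"spin":{"type":"number"}}}},"squeeze":{"type":"number"}},"required":["rows"]}

```bash
mkdir -p pics; cat > h.py <<'E'
import numpy as np, cv2
from station import telemetry, cams, workorder, finder
def world(cam,mask,depth):
    i=cams.camera_info(cam);K=np.array(i["camera_matrix"]);R=np.array(i["R"]);t=np.array(i["t"])
    v,u=np.nonzero(mask&(depth>0));d=depth[v,u]
    P=np.linalg.inv(K)@np.array([u*d,v*d,d]);return (R.T@(P-t[:,None])).T
def shot(cam,name=None):
    p,d=cams.camera(cam)
    if name: cv2.imwrite(f"pics/{name}.png",p[:,:,::-1])
    return p,d
E
python3 - <<'E'
from h import *
D={}
for c in("top","side"):
    p,d=shot(c,c+"0")
    i=cams.camera_info(c);print(c,np.round(-np.array(i["R"]).T@np.array(i["t"]),3),np.array(i["camera_matrix"])[0,0])
    for n in("holder_blue","stage","seat"):
        for r in finder.masks_of(n,c)[:4]:
            m=r["region"];W=world(c,m,d);v,u=np.nonzero(m)
            print(c,n,round(r["confidence"],2),"px",int(u.mean()),int(v.mean()),m.sum(),np.round(np.median(W,0),3),"zmax",np.round(np.percentile(W[:,2],[2,50,98]),3), p[m].mean(0).astype(int))
    for n in("holder_blue","seat","pin_top"):
        print(c,n,[(np.round(r["point"],3),round(r["confidence"],2)) for r in finder.find_in(n,c)[:3]])
o=telemetry.get_obs();print(o)
E
```

```text
top [ 0.351 -0.05   1.283] 567.8281758465491
top holder_blue 0.67 px 238 253 543 [0.474 0.122 0.033] zmax [0.013 0.033 0.051] [70 82 99]
top stage 0.94 px 460 388 4477 [ 0.201 -0.365  0.02 ] zmax [0.003 0.02  0.076] [ 75 119  83]
top stage 0.87 px 353 331 4142 [ 0.313 -0.135  0.021] zmax [0.012 0.021 0.076] [172 140 152]
top stage 0.82 px 365 232 3961 [ 0.53  -0.156  0.02 ] zmax [0.006 0.02  0.075] [88 89 87]
top stage 0.81 px 378 127 3649 [ 0.771 -0.181  0.02 ] zmax [0.009 0.02  0.076] [115  84 128]
top seat 0.9 px 467 392 508 [ 0.197 -0.372  0.071] zmax [0.064 0.071 0.085] [157 159 158]
top seat 0.9 px 356 332 504 [ 0.311 -0.138  0.07 ] zmax [0.038 0.07  0.085] [166 171 170]
top seat 0.87 px 368 228 455 [ 0.534 -0.159  0.07 ] zmax [0.043 0.07  0.085] [162 165 164]
top seat 0.66 px 381 118 387 [ 0.781 -0.185  0.07 ] zmax [0.064 0.07  0.085] [156 158 156]
top holder_blue [(array([0.478, 0.119, 0.032]), 0.6)]
top seat [(array([ 0.202, -0.375,  0.068]), 0.88), (array([ 0.315, -0.139,  0.068]), 0.85), (array([0.279, 0.304, 0.075]), 0.75)]
top pin_top [(array([ 0.535, -0.159,  0.073]), 0
[... 1270 characters left out ...]
 0.59)]
{'time_s': 0.7, 'qpos': array([-1.36559931e+00,  2.99938363e-01,  1.52099725e+00,  2.96052667e-06,
        1.32071706e+00, -6.65820732e-02]), 'joint_vel': array([-4.30704922e-04, -1.99713048e-03, -1.53833667e-04, -6.15228830e-05,
        1.69076860e-03,  1.27117721e-03]), 'tau': array([-2.54592069e-04, -5.31580818e+01, -3.52876318e+01,  7.08464999e-02,
        2.13885354e-02, -1.40421136e-06]), 'ee_pos': array([ 0.14765159, -0.52980838,  0.40462569]), 'eef_rot': array([-3.14153296e+00, -6.85491125e-06,  2.71778358e-01]), 'force': array([-0.45246584, -0.10975952,  0.44663812]), 'moment': array([0.0224381 , 0.0438669 , 0.02733015]), 'grip_force': 0.0, 'grip_width': 0.09407235272789902}
```

View pics/top0.png

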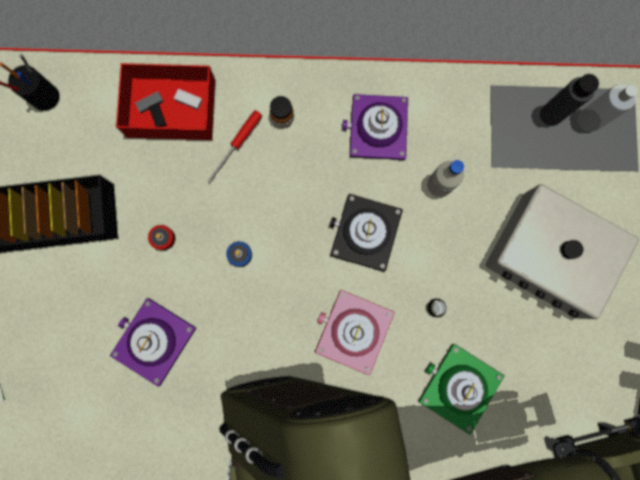

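View pics/side0.png

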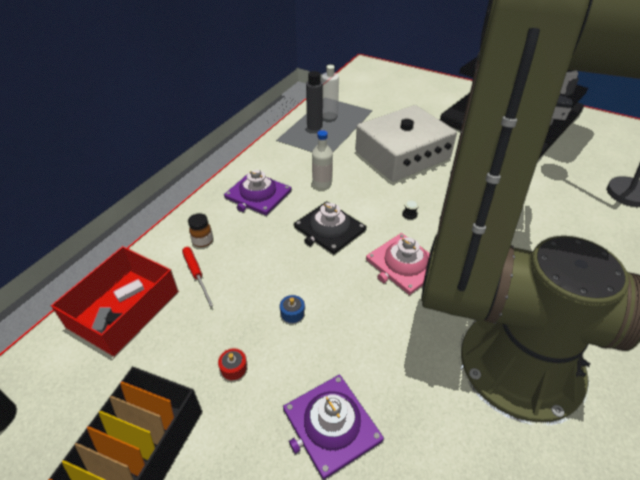

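The stage-like things in the top picture are black (367,230), purple (378,127), purple (150,342), pink (356,332) and green (462,388). Only (367,230) is black, so it is the stage. The holders are blue at (238,253) and red at (161,237), and the blue one is the target. I'll refine both positions and confirm them in one crop.

```bash
python3 - <<'E'
from h import *
from scipy.optimize import least_squares
for c in("top","side"):
    p,d=shot(c)
    if c=="top":
        cv2.imwrite("pics/crop.png",cv2.resize(p[180:290,210:420,::-1],None,fx=3.8,fy=3.8,interpolation=cv2.INTER_CUBIC))
    W=world(c,np.ones(d.shape,bool),d)
    for n,g,lo,hi,r in(("collar top",(.476,.127),.027,.039,.028),("flange",(.534,-.155),.064,.0755,.026),("spindle",(.534,-.155),.078,.095,.015),("brass",(.476,.127),.042,.06,.005)):
        s=W[(np.hypot(*(W[:,:2]-g).T)<.045)&(W[:,2]>lo)&(W[:,2]<hi)]
        if len(s)<5: print(c,n,len(s));continue
        (cx,cy),R=cv2.minEnclosingCircle(s[:,:2].astype(np.float32))
        print(c,n,len(s),"mean",s.mean(0).round(4),"mec",round(cx,4),round(cy,4),round(R,4),"bbox mid",((s.min(0)+s.max(0))/2).round(4))
E
```

```text
top collar top 482 mean [0.4752 0.1232 0.0333] mec 0.4754 0.1237 0.0291 bbox mid [0.4758 0.1231 0.033 ]
top flange 360 mean [ 0.5339 -0.1605  0.0695] mec 0.5343 -0.1605 0.0258 bbox mid [ 0.5343 -0.1603  0.0698]
top spindle 65 mean [ 0.5322 -0.1591  0.0819] mec 0.5331 -0.1605 0.0186 bbox mid [ 0.5331 -0.1613  0.0831]
top brass 19 mean [0.4753 0.1236 0.0495] mec 0.473 0.123 0.0029 bbox mid [0.475  0.1239 0.0491]
side collar top 420 mean [0.4779 0.13   0.0332] mec 0.4802 0.1277 0.0292 bbox mid [0.4799 0.1277 0.0328]
side flange 181 mean [ 0.5363 -0.1537  0.0697] mec 0.5386 -0.1568 0.0272 bbox mid [ 0.5388 -0.1573  0.0699]
side spindle 37 mean [ 0.5349 -0.1493  0.0816] mec 0.5381 -0.1538 0.0144 bbox mid [ 0.5383 -0.1534  0.0821]
side brass 22 mean [0.4792 0.1282 0.0491] mec 0.4786 0.129 0.004 bbox mid [0.4787 0.127  0.0479]
```

View pics/crop.png

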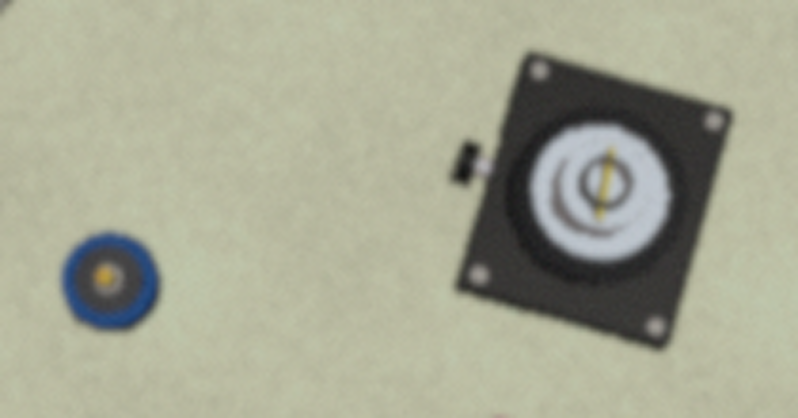

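The crop confirms it: the blue collar is at crop pixel (110,280), and the black stage's flange is at (600,192) with a brass cross pin. The two cameras agree on the vector from holder to stage, so I'll average their absolute positions.

{"fn": "jog_arm", "kwargs": {"rows": [{"gripper": 0.094,"slide": [0.494,-0.543,0],"spin": -1.2},{"gripper": 0.094,"slide": [0.494,-0.543,0],"spin": -1.2},{"gripper": 0.094,"slide": [0.494,-0.543,0],"spin": -1.2},{"gripper": 0.094,"slide": [0.494,-0.543,0],"spin": -1.2},{"gripper": 0.094,"slide": [0.494,-0.543,0],"spin": -1.2},{"gripper": 0.094,"slide": [0.494,-0.543,0],"spin": -1.2},{"gripper": 0.094,"slide": [0.494,-0.543,0],"spin": -1.2},{"gripper": 0.094,"slide": [0.494,-0.543,0],"spin": -1.2}]}}

```text
time_s: 1.6
ee_pos: [0.3277, -0.1706, 0.405]
eef_rot: [3.141, 0.0, 1.477]
force: [0.6, -0.9, 0.4]
grip_width: 0.094
grip_force: 0.0
```

```bash
cat > d.py <<'E'
import sys
from h import *
from scipy.spatial.transform import Rotation as Ro
o=telemetry.get_obs()
R=Ro.from_euler("xyz",o["eef_rot"])
x,y,z,yaw=map(float,sys.argv[1:5])
s=R.inv().apply(np.array([x,y,z])-o["ee_pos"]);
T=Ro.from_euler("xyz",[np.pi,0,yaw])
print("t",round(o["time_s"],2),"pos",o["ee_pos"].round(4),"rot",o["eef_rot"].round(4),"slide",s.round(4),"spin",(R.inv()*T).as_rotvec().round(4),"q",o["qpos"].round(2),"F",o["force"].round(2),"w",round(o["grip_width"],4))
E
python3 d.py .4777 .1255 .30 2.18
```

```text
t 1.6 pos [ 0.3277 -0.1706  0.405 ] rot [3.1406e+00 5.0000e-04 1.4775e+00] slide [0.3088 0.1216 0.105 ] spin [ 0.0008  0.0008 -0.7025] q [-0.58 -0.12  1.98  0.    1.28 -0.49] F [ 0.63 -0.9   0.45] w 0.094
```

{"fn": "jog_arm", "kwargs": {"rows": [{"gripper": 0.094,"slide": [0.309,0.122,0.105],"spin": -0.7},{"gripper": 0.094,"slide": [0.309,0.122,0.105],"spin": -0.7},{"gripper": 0.094,"slide": [0.309,0.122,0.105],"spin": -0.7},{"gripper": 0.094,"slide": [0.309,0.122,0.105],"spin": -0.7},{"gripper": 0.094,"slide": [0.309,0.122,0.105],"spin": -0.7},{"gripper": 0.094,"slide": [0.309,0.122,0.105],"spin": -0.7},{"gripper": 0.094,"slide": [0.309,0.122,0.105],"spin": -0.7},{"gripper": 0.094,"slide": [0.309,0.122,0.105],"spin": -0.7}]}}

```text
time_s: 2.4
ee_pos: [0.4803, 0.1265, 0.2974]
eef_rot: [-3.139, -0.001, 2.176]
force: [0.3, -0.6, -0.3]
grip_width: 0.0943
grip_force: 0.0
```

```bash
python3 d.py .4777 .1255 .205 2.18
```

```text
t 2.4 pos [0.4803 0.1265 0.2974] rot [-3.1394e+00 -1.5000e-03  2.1756e+00] slide [ 0.0006 -0.0025  0.0924] spin [-0.0022 -0.0015 -0.0044] q [ 0.18  0.3   1.78  0.    1.06 -0.42] F [ 0.27 -0.64 -0.27] w 0.0943
```

{"fn": "jog_arm", "kwargs": {"rows": [{"slide": [0,0,0],"spin": 0,"gripper": 0.094},{"slide": [0,0,0.045],"spin": 0,"gripper": 0.094},{"slide": [0,0,0.045],"spin": 0,"gripper": 0.094},{"slide": [0,0,0.045],"spin": 0,"gripper": 0.094}]}}

```text
time_s: 2.8
ee_pos: [0.4794, 0.122, 0.2557]
eef_rot: [-3.141, -0.0, 2.171]
force: [0.3, 0.1, 0.9]
grip_width: 0.0938
grip_force: 0.0
```

```bash
python3 d.py .4777 .1255 .205 2.18
```

```text
t 2.8 pos [0.4794 0.122  0.2557] rot [-3.1411e+00 -2.0000e-04  2.1705e+00] slide [0.0039 0.0006 0.0507] spin [-0.0005 -0.0002 -0.0095] q [ 0.18  0.36  1.82 -0.    0.96 -0.42] F [0.32 0.05 0.88] w 0.0938
```

{"fn": "jog_arm", "kwargs": {"rows": [{"slide": [0.004,0.0005,0.03],"spin": -0.01,"gripper": 0.094},{"slide": [0.004,0.0005,0.05],"spin": -0.01,"gripper": 0.094},{"slide": [0.004,0.0005,0.05],"spin": -0.01,"gripper": 0.094},{"slide": [0.004,0.0005,0.05],"spin": -0.01,"gripper": 0.05},{"slide": [0.004,0.0005,0.05],"spin": -0.01,"gripper": 0.05},{"slide": [0.004,0.0005,0.05],"spin": -0.01,"gripper": 0.05},{"slide": [0.004,0.0005,0.05],"spin": -0.01,"gripper": 0.05},{"slide": [0.004,0.0005,0.05],"spin": -0.01,"gripper": 0.05}], "squeeze": 35}}

```text
time_s: 3.6
ee_pos: [0.4777, 0.1265, 0.205]
eef_rot: [3.141, 0.0, 2.182]
force: [-0.2, -0.6, 0.1]
grip_width: 0.0579
grip_force: 0.0
```

```bash
python3 d.py .4777 .1255 .205 2.18
```

```text
t 3.6 pos [0.4777 0.1265 0.205 ] rot [3.1411e+00 2.0000e-04 2.1818e+00] slide [-0.0008 -0.0005  0.    ] spin [0.0005 0.0002 0.0018] q [ 0.18  0.45  1.84  0.    0.85 -0.43] F [-0.23 -0.64  0.15] w 0.0579
```

{"fn": "jog_arm", "kwargs": {"rows": [{"slide": [0,0,0],"spin": 0,"gripper": 0.045},{"slide": [0,0,0],"spin": 0,"gripper": 0.045},{"slide": [0,0,0],"spin": 0,"gripper": 0.045},{"slide": [0,0,-0.04],"spin": 0,"gripper": 0.045},{"slide": [0,0,-0.08],"spin": 0,"gripper": 0.045},{"slide": [0,0,-0.1],"spin": 0,"gripper": 0.045},{"slide": [0,0,-0.1],"spin": 0,"gripper": 0.045}]}}

```text
time_s: 4.3
ee_pos: [0.4779, 0.1266, 0.3069]
eef_rot: [3.138, 0.002, 2.182]
force: [0.3, 0.2, -2.1]
grip_width: 0.0553
grip_force: 35.0
```

```bash
python3 - <<'E'
from h import *
for c in("top","side"):
    p,d=shot(c,c+"1")
    for r in finder.masks_of("holder_blue",c)[:2]:
        m=r["region"];W=world(c,m,d);print(c,r["confidence"],np.median(W,0).round(4),np.percentile(W[:,2],[2,98]).round(3),len(W))
E
python3 d.py .5363 -.1588 .305 2.18
```

```text
side 0.74 [0.4745 0.1366 0.1312] [0.101 0.148] 630
t 4.5 pos [0.4773 0.1264 0.303 ] rot [-3.1391e+00 -1.1000e-03  2.1818e+00] slide [-0.2674 -0.1154 -0.002 ] spin [-0.0025 -0.0011  0.0018] q [ 0.18  0.29  1.79 -0.    1.07 -0.43] F [ 0.19  0.5  -2.25] w 0.0554
```

{"fn": "jog_arm", "kwargs": {"rows": [{"slide": [-0.267,-0.115,0],"spin": 0,"gripper": 0.045},{"slide": [-0.267,-0.115,0],"spin": 0,"gripper": 0.045},{"slide": [-0.267,-0.115,0],"spin": 0,"gripper": 0.045},{"slide": [-0.267,-0.115,0],"spin": 0,"gripper": 0.045},{"slide": [-0.267,-0.115,0],"spin": 0,"gripper": 0.045},{"slide": [-0.267,-0.115,0],"spin": 0,"gripper": 0.045},{"slide": [-0.267,-0.115,0],"spin": 0,"gripper": 0.045},{"slide": [-0.267,-0.115,0],"spin": 0,"gripper": 0.045}]}}

```text
time_s: 5.3
ee_pos: [0.5364, -0.1587, 0.3029]
eef_rot: [-3.14, -0.002, 2.18]
force: [-0.2, 0.9, -2.2]
grip_width: 0.0552
grip_force: 35.0
```

{"fn": "jog_arm", "kwargs": {"rows": [{"slide": [0,0,0],"spin": 0,"gripper": 0.045},{"slide": [0,0,0],"spin": 0,"gripper": 0.045}]}}

```text
time_s: 5.5
ee_pos: [0.5366, -0.1571, 0.3043]
eef_rot: [-3.141, -0.001, 2.183]
force: [0.0, -0.2, -2.0]
grip_width: 0.0554
grip_force: 35.0
```

```bash
python3 - <<'E'
from h import *
p,d=shot("side")
cv2.imwrite("pics/side2.png",cv2.resize(p[110:260,240:440,::-1],None,fx=4,fy=4,interpolation=cv2.INTER_CUBIC))
W=world("side",np.ones(d.shape,bool),d)
for r in finder.masks_of("holder_blue","side")[:2]:
    m=r["region"];w=world("side",m,d);print(r["confidence"],np.median(w,0).round(4),np.percentile(w,[2,98],axis=0).round(4),len(w))
g=(.5386,-.157)
for lo,hi in((.064,.0755),(.078,.088)):
    s=W[(np.hypot(*(W[:,:2]-g).T)<.035)&(W[:,2]>lo)&(W[:,2]<hi)]
    print(len(s), np.median(s,0).round(4) if len(s) else "")
E
python3 d.py .536 -.159 .283 2.18
```

```text
0.77 [ 0.5327 -0.1442  0.1306] [[ 0.5116 -0.1789  0.101 ]
 [ 0.5613 -0.1281  0.1479]] 454
145 [ 0.5299 -0.1455  0.0693]
29 [ 0.533  -0.1462  0.0813]
t 5.6 pos [ 0.5366 -0.1573  0.3046] rot [-3.1416e+00 -1.0000e-04  2.1831e+00] slide [-0.0011 -0.0015  0.0216] spin [-0.     -0.0001  0.0031] q [-0.35  0.42  1.6   0.    1.12 -0.96] F [-0.69 -0.75 -1.72] w 0.0554
```

View pics/side2.png

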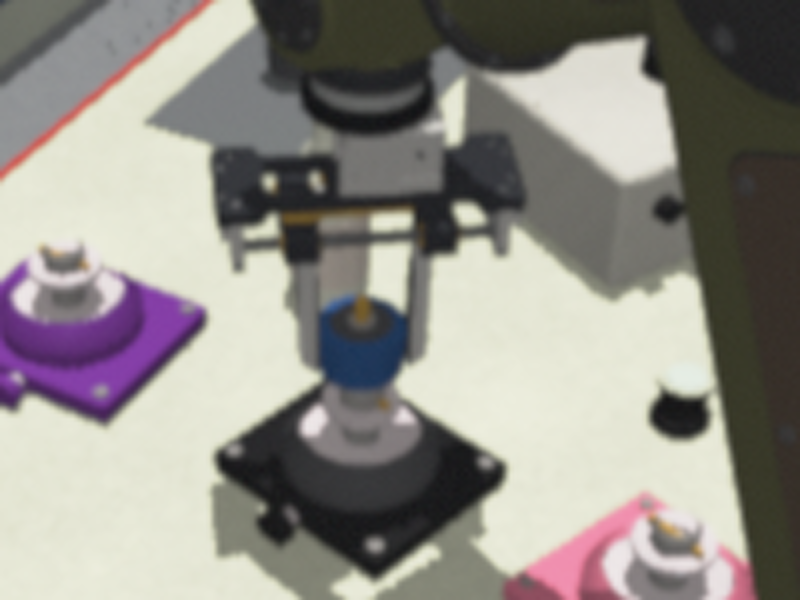

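The blue holder is at crop pixel (360,345), gripped and centred over the black stage's spindle at (360,420). I'll lower it in steps.

{"fn": "jog_arm", "kwargs": {"rows": [{"slide": [-0.001,-0.0015,0.01],"spin": 0,"gripper": 0.045},{"slide": [-0.001,-0.0015,0.016],"spin": 0,"gripper": 0.045},{"slide": [-0.001,-0.0015,0.019],"spin": 0,"gripper": 0.045},{"slide": [-0.001,-0.0015,0.021],"spin": 0,"gripper": 0.045},{"slide": [-0.001,-0.0015,0.022],"spin": 0,"gripper": 0.045},{"slide": [-0.001,-0.0015,0.022],"spin": 0,"gripper": 0.045}]}}

```text
time_s: 6.2
ee_pos: [0.5359, -0.1598, 0.2826]
eef_rot: [-3.142, -0.0, 2.182]
force: [-0.4, 0.6, -2.6]
grip_width: 0.0555
grip_force: 35.0
```

{"fn": "jog_arm", "kwargs": {"rows": [{"slide": [0,0,0.002],"spin": 0,"gripper": 0.045},{"slide": [0,0,0.003],"spin": 0,"gripper": 0.045},{"slide": [0,0,0.003],"spin": 0,"gripper": 0.045}]}}

```text
time_s: 6.5
ee_pos: [0.536, -0.1598, 0.2798]
eef_rot: [3.141, 0.0, 2.182]
force: [-0.5, 1.8, 1.9]
grip_width: 0.0552
grip_force: 35.0
```

```bash
python3 d.py .536 -.159 .277 2.18
```

```text
t 6.5 pos [ 0.536  -0.1598  0.2798] rot [3.1413e+00 2.0000e-04 2.1818e+00] slide [0.0007 0.0005 0.0028] spin [0.0003 0.0002 0.0018] q [-0.36  0.45  1.62  0.    1.07 -0.97] F [-0.53  1.8   1.87] w 0.0552
```

{"fn": "jog_arm", "kwargs": {"rows": [{"slide": [0.0005,0.0005,0.002],"spin": 0,"gripper": 0.045},{"slide": [0.0005,0.0005,0.004],"spin": 0,"gripper": 0.045},{"slide": [0.0005,0.0005,0.004],"spin": 0,"gripper": 0.045}]}}

```text
time_s: 6.8
ee_pos: [0.5361, -0.1593, 0.2757]
eef_rot: [3.142, 0.001, 2.182]
force: [-1.1, -1.6, 4.3]
grip_width: 0.0554
grip_force: 35.0
```

{"fn": "jog_arm", "kwargs": {"rows": [{"slide": [0,0,0],"spin": 0.05,"gripper": 0.045},{"slide": [0,0,0],"spin": 0.1,"gripper": 0.045},{"slide": [0,0,0],"spin": 0.15,"gripper": 0.045},{"slide": [0,0,0],"spin": 0.2,"gripper": 0.045}]}}

```text
time_s: 7.2
ee_pos: [0.5363, -0.1591, 0.276]
eef_rot: [3.141, 0.001, 1.98]
force: [0.0, 0.1, 3.5]
grip_width: 0.0555
grip_force: 35.0
```

{"fn": "jog_arm", "kwargs": {"rows": [{"slide": [0,0,0],"spin": 0.05,"gripper": 0.045},{"slide": [0,0,0],"spin": 0.1,"gripper": 0.045},{"slide": [0,0,0],"spin": 0.15,"gripper": 0.045},{"slide": [0,0,0],"spin": 0.2,"gripper": 0.045}]}}

```text
time_s: 7.6
ee_pos: [0.5363, -0.1591, 0.276]
eef_rot: [3.14, 0.0, 1.78]
force: [0.3, 1.0, 3.7]
grip_width: 0.0552
grip_force: 35.0
```

{"fn": "jog_arm", "kwargs": {"rows": [{"slide": [0,0,0],"spin": 0.05,"gripper": 0.045},{"slide": [0,0,0],"spin": 0.1,"gripper": 0.045},{"slide": [0,0,0],"spin": 0.15,"gripper": 0.045},{"slide": [0,0,0],"spin": 0.2,"gripper": 0.045}]}}

```text
time_s: 8.0
ee_pos: [0.5364, -0.1589, 0.2761]
eef_rot: [3.14, -0.0, 1.58]
force: [2.6, 3.6, 3.6]
grip_width: 0.0553
grip_force: 35.0
```

{"fn": "jog_arm", "kwargs": {"rows": [{"slide": [0.0007,0.0005,0],"spin": 0.05,"gripper": 0.045},{"slide": [0.0007,0.0005,0],"spin": 0.1,"gripper": 0.045},{"slide": [0.0007,0.0005,0],"spin": 0.15,"gripper": 0.045},{"slide": [0.0007,0.0005,0],"spin": 0.2,"gripper": 0.045}]}}

```text
time_s: 8.4
ee_pos: [0.537, -0.1584, 0.2762]
eef_rot: [3.139, -0.0, 1.38]
force: [3.4, 1.7, 3.4]
grip_width: 0.0553
grip_force: 35.0
```

```bash
python3 -c "
from h import *
o=telemetry.get_obs();print(o['force'],o['moment'],o['eef_rot'],o['ee_pos'])"
```

```text
[3.43580026 1.73828168 3.40774115] [ 0.17070385 -0.78820234  0.09961661] [ 3.13919044e+00 -1.79354595e-04  1.37986051e+00] [ 0.53697295 -0.15836134  0.27622292]
```

{"fn": "jog_arm", "kwargs": {"rows": [{"slide": [0.0004,0.001,0],"spin": 0.05,"gripper": 0.045},{"slide": [0.0004,0.001,0],"spin": 0.1,"gripper": 0.045},{"slide": [0.0004,0.001,0],"spin": 0.15,"gripper": 0.045},{"slide": [0.0004,0.001,0],"spin": 0.2,"gripper": 0.045}]}}

```text
time_s: 8.8
ee_pos: [0.538, -0.1582, 0.2762]
eef_rot: [3.14, -0.0, 1.18]
force: [2.4, 0.0, 3.5]
grip_width: 0.0552
grip_force: 35.0
```

{"fn": "jog_arm", "kwargs": {"rows": [{"slide": [0,0,0],"spin": 0.05,"gripper": 0.045},{"slide": [0,0,0],"spin": 0.1,"gripper": 0.045},{"slide": [0,0,0],"spin": 0.15,"gripper": 0.045},{"slide": [0,0,0],"spin": 0.2,"gripper": 0.045}]}}

```text
time_s: 9.2
ee_pos: [0.5381, -0.1583, 0.2763]
eef_rot: [3.139, -0.001, 0.98]
force: [4.5, -0.2, 3.3]
grip_width: 0.0554
grip_force: 35.0
```

{"fn": "jog_arm", "kwargs": {"rows": [{"slide": [0.0006,0.001,0],"spin": 0.05,"gripper": 0.045},{"slide": [0.0006,0.001,0],"spin": 0.1,"gripper": 0.045},{"slide": [0.0006,0.001,0],"spin": 0.15,"gripper": 0.045},{"slide": [0.0006,0.001,0],"spin": 0.2,"gripper": 0.045}]}}

```text
time_s: 9.6
ee_pos: [0.5391, -0.1584, 0.2757]
eef_rot: [3.14, -0.001, 0.78]
force: [5.4, -2.0, -1.5]
grip_width: 0.0556
grip_force: 35.0
```

{"fn": "jog_arm", "kwargs": {"rows": [{"slide": [0,0,0],"spin": 0.05,"gripper": 0.045},{"slide": [0,0,0],"spin": 0.1,"gripper": 0.045},{"slide": [0,0,0],"spin": 0.15,"gripper": 0.045},{"slide": [0,0,0],"spin": 0.2,"gripper": 0.045}]}}

```text
time_s: 10.0
ee_pos: [0.5395, -0.1584, 0.2759]
eef_rot: [3.138, -0.002, 0.581]
force: [10.4, -3.3, -5.6]
grip_width: 0.0553
grip_force: 35.0
```

```bash
python3 -c "
from h import *
o=telemetry.get_obs();print(o['force'],o['moment'],o['qpos'])"
```

```text
[10.38855733 -3.33878698 -5.60276669] [-0.61136603 -2.07841684  0.95774455] [-3.50695249e-01  4.63405229e-01  1.61513441e+00  1.18262916e-04
  1.05903288e+00  6.39000939e-01]
```

The vertical force fell by about 5 N near yaw 0.78, so the holder dropped onto the flange. I then overshot until the pin blocked it, so I'll back off the torque.

{"fn": "jog_arm", "kwargs": {"rows": [{"slide": [0.0003,0.0005,0],"spin": -0.06,"gripper": 0.045},{"slide": [0.0006,0.001,0],"spin": -0.12,"gripper": 0.045},{"slide": [0.0006,0.001,0],"spin": -0.12,"gripper": 0.045}]}}

```text
time_s: 10.3
ee_pos: [0.5401, -0.1588, 0.2756]
eef_rot: [3.141, -0.001, 0.703]
force: [4.3, 1.1, -0.4]
grip_width: 0.0557
grip_force: 35.0
```

```bash
python3 -c "
from h import *
o=telemetry.get_obs();print(o['force'],o['moment'],o['eef_rot'],o['ee_pos'])"
```

```text
[ 4.32990746  1.0654021  -0.40754989] [ 0.03991529 -0.83600427 -0.04465777] [ 3.14089988e+00 -8.72538846e-04  7.02696785e-01] [ 0.54008776 -0.15876445  0.27560041]
```

{"fn": "jog_arm", "kwargs": {"rows": [{"slide": [0.0008,0.0006,0.001],"spin": 0,"gripper": 0.045},{"slide": [0.0008,0.0006,0.002],"spin": 0,"gripper": 0.045},{"slide": [0.0008,0.0006,0.003],"spin": 0,"gripper": 0.045},{"slide": [0.0008,0.0006,0.003],"spin": 0,"gripper": 0.045}]}}

```text
time_s: 10.7
ee_pos: [0.5408, -0.1587, 0.2726]
eef_rot: [-3.141, 0.0, 0.701]
force: [0.1, 1.9, 2.7]
grip_width: 0.055
grip_force: 35.0
```

{"fn": "jog_arm", "kwargs": {"rows": [{"slide": [0,0,0.001],"spin": 0,"gripper": 0.045},{"slide": [0,0,0.002],"spin": 0,"gripper": 0.045},{"slide": [0,0,0.003],"spin": 0,"gripper": 0.045},{"slide": [0,0,0.003],"spin": 0,"gripper": 0.045}]}}

```text
time_s: 11.1
ee_pos: [0.5408, -0.1587, 0.2696]
eef_rot: [-3.141, -0.0, 0.702]
force: [-0.8, 2.9, 4.1]
grip_width: 0.0551
grip_force: 35.0
```

```bash
python3 -c "
from h import *
o=telemetry.get_obs();print(o['force'],o['moment'],o['eef_rot'],o['ee_pos'])"
```

```text
[-0.83665317  2.8745967   4.11438548] [ 0.54244154  0.27270171 -0.10809817] [-3.14143643e+00 -6.13512990e-05  7.01703401e-01] [ 0.5408109  -0.15870523  0.26963193]
```

{"fn": "jog_arm", "kwargs": {"rows": [{"slide": [0.0004,-0.0004,0.001],"spin": 0,"gripper": 0.045},{"slide": [0.0004,-0.0004,0.002],"spin": 0,"gripper": 0.045},{"slide": [0.0004,-0.0004,0.003],"spin": 0,"gripper": 0.045},{"slide": [0.0004,-0.0004,0.003],"spin": 0,"gripper": 0.045}]}}

```text
time_s: 11.5
ee_pos: [0.5408, -0.1584, 0.267]
eef_rot: [3.141, 0.0, 0.702]
force: [-3.7, -0.7, 9.0]
grip_width: 0.0556
grip_force: 35.0
```

```bash
python3 -c "
from h import *
o=telemetry.get_obs();print(o['force'],o['moment'],o['eef_rot'],o['ee_pos'])"
```

```text
[-3.66252003 -0.6992589   9.00801544] [-0.11901651  0.63530023  0.00610607] [3.14099711e+00 3.18263659e-04 7.01726945e-01] [ 0.54084288 -0.15842451  0.26703507]
```

{"fn": "jog_arm", "kwargs": {"rows": [{"slide": [-0.0002,-0.0003,0.0005],"spin": 0,"gripper": 0.045},{"slide": [-0.0002,-0.0003,0.0007],"spin": 0,"gripper": 0.045},{"slide": [-0.0002,-0.0003,0.0007],"spin": 0,"gripper": 0.045}]}}

```text
time_s: 11.8
ee_pos: [0.5406, -0.1584, 0.267]
eef_rot: [3.14, -0.0, 0.702]
force: [-4.0, -0.3, 13.3]
grip_width: 0.0552
grip_force: 35.0
```

```bash
python3 - <<'E'
from h import *
p,d=shot("side")
cv2.imwrite("pics/side3.png",cv2.resize(p[130:260,260:400,::-1],None,fx=4.5,fy=4.5,interpolation=cv2.INTER_CUBIC))
o=telemetry.get_obs();print(o['force'],o['moment'],o['ee_pos'],o['grip_width'])
E
```

```text
[-4.51484806 -1.04511277 14.267186  ] [ 0.02699861  0.80826795 -0.08943818] [ 0.54064152 -0.15836368  0.26698848] 0.05493406330137443
```

View pics/side3.png

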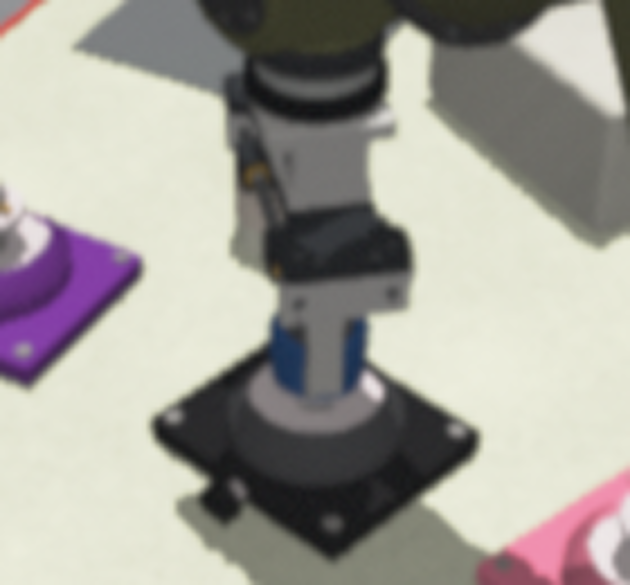

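The holder sits on the stage at crop pixel (318,370). The TCP stops at z = 0.267 m, exactly the bottom height expected with the holder flush. Force has risen to 14 N with no further travel, so it is on the rigid stop.

```bash
python3 -c "
from h import *
print(workorder.hand_in())"
```

```text
the job is handed in; nothing more can be done
None
```

I handed the job in at about 12 s: the blue holder is keyed flush on the black stage's spindle, pressed to the bottom stop (about 14 N at the wrist) and still gripped; nothing else was touched.

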